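# Set up the board holder for the next board

## Task

Get the board holder ready for the next circuit board: tip the six brass spacers out of the scoop into the holder's hardware dish and set the empty scoop back down flat on the bench, clear of the holder. Then squeeze the lock button on the end of the telescoping clamp arm, draw the arm out until the second long line on its bar (80 mm) is level with the mouth of the sleeve, and finish holding it there against its spring with the button still squeezed in, so that a board can be dropped between the jaws. Leave the other things on the bench where they are.

Things in the scene. Friction and masses are not known exactly. Their poses are not given: they have to be found in the camera images.
- scoop_grip (a point): Where to grip the parts scoop: centre of its black handle, 34 mm above the bench as it stands. +x points from handle to open nose, +z up. Handle along x: 85 mm long, 16 mm wide (y), 15 mm high. Ahead (+x) of here: bowl's rear wall 53 mm, bowl centre 88 mm, nose lip 133 mm (24.5 mm lower). Aluminium, about 110 g empty (varies), the bowl the heavier end.
- scoop_bowl (a point): Centre of the scoop's bowl, 16 mm above its underside, axes as scoop_grip. Bowl 80 mm long (35 behind to 45 ahead of here), 56 wide, walls 3, 32 high at the back. Its floor is flat, then ramps up 12 degrees over the last 31 mm to the open nose, lip 9.5 mm above the bench. Metal slides on metal at friction about 0.35: spacers slide out when the nose is tipped 40 to 60 degrees down.
- spacer0_mid (a point): Centre of one of six like brass hexagonal spacers, 9 mm across flats, 18 mm long (along its y), 11 g; at the start all six lie in the scoop's bowl.
- spacer1_mid (a point): Centre of one of six like brass hexagonal spacers, 9 mm across flats, 18 mm long (along its y), 11 g; at the start all six lie in the scoop's bowl.
- spacer2_mid (a point): Centre of one of six like brass hexagonal spacers, 9 mm across flats, 18 mm long (along its y), 11 g; at the start all six lie in the scoop's bowl.
- spacer3_mid (a point): Centre of one of six like brass hexagonal spacers, 9 mm across flats, 18 mm long (along its y), 11 g; at the start all six lie in the scoop's bowl.
- spacer4_mid (a point): Centre of one of six like brass hexagonal spacers, 9 mm across flats, 18 mm long (along its y), 11 g; at the start all six lie in the scoop's bowl.
- spacer5_mid (a point): Centre of one of six like brass hexagonal spacers, 9 mm across flats, 18 mm long (along its y), 11 g; at the start all six lie in the scoop's bowl.
- dish_floor (a point): Centre of the inner floor of the holder's hardware dish, 17 mm above the bench: black open tray fixed on the base plate, inside 94 (x) by 100 mm (y), walls 3 mm, rim 46 mm above the bench. Holder axes: y along the clamp arm, +y the way it is drawn out, z up; the sleeve lies 80 mm to the -x side. A spacer is in when its centre is within the walls and under 28 mm above this floor.
- sleeve_mouth (a point): Centre of the mouth of the square sleeve (black collar, 34 mm square) that the arm's bar slides out of, 38 mm above the bench; holder axes. The holder is fixed to the bench and reaches 31 mm to -x, 135 mm to +x and 175 mm to -y of here. Its fixed jaw (44 mm wide, top 86 mm above the bench) stands on the sleeve 35 to 47 mm behind the mouth; the arm carries a like jaw.
- clamp_grip (a point): Centre of the grip on the clamp arm's outer end, 40 mm above the bench, moves with the arm; holder axes. Black block 48 mm long (y), 22 to 58 mm above the bench, plain face 15 mm to -x; steel lock button 26 x 24 mm on its +x side, face 21 mm from here, 15 mm when squeezed in. Arm's jaw (top 86 mm high) is 41 to 60 mm to -y. It is 85 mm plus the arm's joint value in +y from the sleeve's mouth.
- clamp_arm (a joint): How far the arm is drawn out, m: 0 in, 0.11 out, starts 0.005 to 0.025. Dark lines on the bar's top: short (half width) every 10 mm, long (full width) at 40 and 80 mm only; at 0.080 the 80 mm line is level with the sleeve's mouth. Lines inside the sleeve are hidden. A spring pulls the arm in with 4 to 6 N; with the button out, the lock holds it where it is.
- lock_button (a joint): How far the lock button is squeezed in, m: 0 out (arm locked, holds against about 25 N), 0.006 fully in (arm slides freely from about 0.004). It moves along the holder's -x, towards the block's plain face; 8 N starts it, 12 N holds it fully in. Let go, it springs out and locks the arm again.
- spool: Bystander: solder wire spool, 48 mm across, 44 mm high, standing behind the arm; origin at the centre of its underside.
- flux_bottle: Bystander: small round bottle, 42 mm across, 94 mm high; origin at the centre of its underside.
- next_board: Bystander: the next circuit board, lying flat, 90 by 140 mm, 15 mm high with its connector; origin at the centre of its underside.
- driver: Bystander: screwdriver lying down, 160 mm long, about 26 mm thick; origin under its middle.
- wash_bottle: Bystander: round wash bottle with a bent spout, 60 mm across, 185 mm high; origin at the centre of its underside.
Things that resemble listed ones, but are neither listed nor needed, are in the scene too. Of the things that look like the part that bears scoop_grip, the larger one is meant.

How it is judged:
By the outcome, as a careful person would: the job done as asked, in the order asked, and still so for the second after the job is handed in, while the arm keeps its last pose, push and grip.
It also fails if it takes over 58 s, if anything falls off the work surface, if the arm or the gripper's body presses on something with over 40 N, if the wrist force passes 120 N, or if a joint passes its speed limit or range.

## Robot

A 7-joint arm with a two-finger parallel gripper is mounted at the origin on the work surface. World frame = base frame: x ahead of the robot, y to its left, z up, the work surface at z = 0. Lengths are in mm, angles in rad, forces in N, time in s.
With the tool pointing down it reaches from about 425 to 800 mm from the base axis. Payload 8.3 kg.
Tool frame: the origin (TCP) lies between the finger pads; the fingertips stand robot.finger_overhang ahead of it and the grasp point (between the pads) lies 11 mm behind it (robot.finger_overhang is the distance from the TCP to the fingertips, in mm); y points along the fingers, z is the direction in which the jaws open and shut, and the axes are right-handed (so a half turn about y gives the same grasp; the last joint's range is limited). The gripper opens to 85 mm and grips with 20 to 120 N. Pads are 22 mm wide; open, the fingers measure 114 mm over their backs; the gripper's body (76 mm by 85 mm) begins 54 mm behind the grasp point. The pads swing forward as they close: fully open they stand 13 mm farther back than shut.
Start: joints at [1.127, 0.383, 0.016, 1.37, -0.006, 1.388, -0.046], TCP at [232.324, -580.197, 239.279] pointing down, gripper open.
Joint ranges: [-2.95, 2.95], [-0.25, 2.06], [-1.52, 1.56], [0.18, 2.33], [-1.44, 4.58], [0.02, 2.06], [-3.01, 3.01]. Speed limits (rad/s): [2.39, 2.39, 3.01, 3.01, 3.14, 3.14, 3.14].

## Interface

Orientations are given as a rotation vector (axis times angle).
In Python, from bench import telemetry, snapshot, get_calibration, robot gives the robot as it stands.
- The arm moves only by the tool move_arm, never from a script. Its argument "motion" is text: rows parted by semicolons, each of 5 numbers parted by spaces: the opening, from -1 (shut) to 1 (fully open), then the shift along the tool's x, y, z in m, then the turn about the tool's y in degrees. A call has 1 to 20 rows; each row is the pose to reach, as a shift and turn from the pose commanded when the call began, along the tool's axes at that moment; what a row does not reach only later rows make up. A row lasts 1/12 s, in which the tool goes at most 41.7 mm and 7.16 degrees, less where a joint would pass 70% of its speed; a pose out of reach is approached as far as the arm can. A call with a gripper value outside its range is refused whole. The fingers move at their own pace and stop on an object; "grip_force" is the grip in N (left out, the last holds). Time passes only in rows, so rows that repeat a pose let the fingers close. It gives the time, the measured TCP pose, the force and the opening at its end, in the units of the state.
- telemetry.get_obs(): the state, without advancing time (a new reading comes with each control period).
- snapshot(name): name is "scene" or "side" or "wrist"; returns the picture (384x512x3 uint8, red, green, blue); there is no depth.
- get_calibration(name): a dict with "camera_matrix" (3x3 intrinsics, pixels), "world_from_camera" (4x4, takes a point from camera to world coordinates); the wrist camera has in their place "hand_eye" (4x4, takes a point from camera to tool coordinates, whose origin is the TCP and whose axes are the tool frame's). Camera axes: x right, y up, looking along -z (the intrinsics and any distortion apply to the point x, -y, -z); pixel columns grow to the right and rows downward; lengths in mm; the calibration is good to about 2 mm. A picture is of the moment at which its call begins: read the wrist's pose just before it. get_calibration takes no time and is no camera call.
- robot.hand_in(): hands the job in, once; it reports no verdict.
The state is a dict: "t": time; "joint_positions": joint angles; "qvel": joint speeds; "effort": joint torques, N m; "tool_pos": TCP position; "eef_rot": TCP orientation; "wrist_force": force on the tool from outside, world axes, zero at the start; "ft_torque": the same for the moment, N m; "width": finger opening in mm.
Only numpy, scipy, OpenCV 4.12 (cv2) and the standard library are available. Lean on these libraries where they do the work, as an engineer would, in place of code of your own. Each camera call takes 0.05 s, during which the arm holds its last target. There are 200 camera calls.

## Working session

There is one attempt and no reset: what is moved stays moved. The work goes in short steps, Python scripts to look and compute and a tool call to move; the robot and the scene stay as the last step left them, time stands still between calls to the robot, and variables do not carry over. Pictures are saved under pics/ and viewed, about 8 in all and at most 12, crops included, and the job is handed in when it is done.

Besides the shell and the picture viewer there is one more tool, called after "Request:" by a JSON object that holds its "method" and its "body". move_arm: Moves the arm, as the interface text tells. Its arguments: {"type":"object","properties":{"motion":{"type":"string"},"grip_force":{"type":"number"}},"required":["motion"]}

```bash
ls; mkdir -p pics; python3 - <<'E'
from bench import telemetry, snapshot, get_calibration, robot
import cv2,numpy as np
print(telemetry.get_obs()); print(robot.finger_overhang)
for n in("scene","side","wrist"):
    c=get_calibration(n); print(n,{k:np.round(v,3).tolist() if not isinstance(v,str) else v for k,v in c.items()})
a=[snapshot(n)[:,:,::-1] for n in("scene","side","wrist")]
for n,i in zip("scene side wrist".split(),a): cv2.imwrite(f"pics/{n}0.png",i)
cv2.imwrite("pics/s_a.png",cv2.resize(a[0],(800,600),interpolation=cv2.INTER_CUBIC))
cv2.imwrite("pics/s_b.png",cv2.resize(a[1],(800,600),interpolation=cv2.INTER_CUBIC))
E
```

```text
pics
{'t': 0.0, 'joint_positions': array([ 1.12711206,  0.38425096,  0.01639255,  1.37116798, -0.00631787,
        1.38818169, -0.04650075]), 'qvel': array([-0.00035167, -0.0004297 ,  0.00204745, -0.00024515, -0.00063275,
        0.00065882, -0.00179247]), 'effort': array([ 2.91890474e-04, -6.27592492e+01,  8.44681207e-01, -3.71824694e+01,
        1.66789483e-02,  1.41807273e-02,  1.88754603e-05]), 'tool_pos': array([ 232.12862946, -579.76987141,  238.26474462]), 'eef_rot': array([-0.38843805,  2.01512162, -2.01118826]), 'wrist_force': array([-0.60508124,  0.00873646,  0.52432665]), 'ft_torque': array([-0.04441088, -0.03347982,  0.0429563 ]), 'width': 85.45851810157171}
8.0
scene {'camera_matrix': [[464.303, 0.0, 252.593], [0.0, 464.303, 194.088], [0.0, 0.0, 1.0]], 'world_from_camera': [[0.849, -0.362, 0.385, 1023.122], [0.528, 0.606, -0.594, -663.911], [-0.018, 0.708, 0.706, 915.613], [0.0, 0.0, 0.0, 1.0]]}
side {'camera_matrix': [[475.422, 0.0, 259.939], [0.0, 475.422, 184.776], [0.0, 0.0, 1.0]], 'world_from_camera': [[-0.95, 0.191, -0.245, 189.206], [-0.311, -0.599, 0.738, 1053.029], [-0.006, 0.778, 0.629, 906.829], [0.0, 0.0, 0.0, 1.0]]}
wrist {'camera_matrix': [[317.668, 0.0, 255.352], [0.0, 317.668, 190.463], [0.0, 0.0, 1.0]], 'hand_eye': [[-0.0, -0.946, -0.325, -84.623], [0.0, 0.325, -0.946, -136.234], [1.0, -0.0, 0.0, 0.348], [0.0, 0.0, 0.0, 1.0]]}
```

View pics/s_a.png

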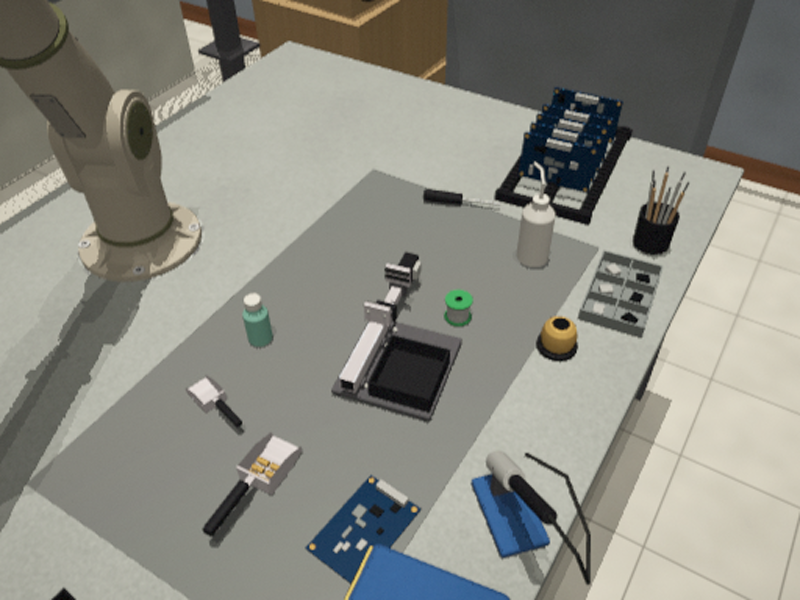

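View pics/s_b.png

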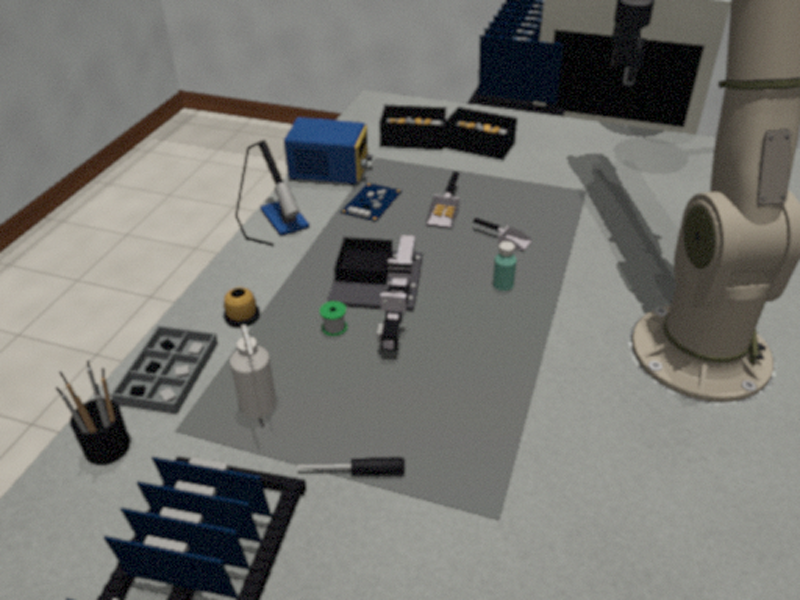

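The scene view shows the large scoop, with its black handle running from (210,530) to (247,487) and its bowl at (270,460). The dish is at about (410,372), the clamp grip at (408,262) and the small decoy scoop at (212,400). The side view agrees. I'll get rough positions and one zoomed composite.

```bash
cat > h.py <<'E'
import numpy as np, cv2
from bench import telemetry, snapshot, get_calibration, robot
from scipy.spatial.transform import Rotation as R
def wfc(n,obs=None):
    c=get_calibration(n)
    if n!="wrist": return np.array(c["camera_matrix"]),np.array(c["world_from_camera"])
    T=np.eye(4);T[:3,:3]=R.from_rotvec(obs["eef_rot"]).as_matrix();T[:3,3]=obs["tool_pos"]
    return np.array(c["camera_matrix"]),T@np.array(c["hand_eye"])
def cast(n,px,z,obs=None):
    K,T=wfc(n,obs)
    d=np.linalg.inv(K)@[px[0],px[1],1]; d=T[:3,:3]@[d[0],-d[1],-d[2]]
    return T[:3,3]+d*(z-T[2,3])/d[2]
def proj(n,p,obs=None):
    K,T=wfc(n,obs); q=np.linalg.inv(T)@[*p,1]; u=K@[q[0],-q[1],-q[2]]; return u[:2]/u[2]
E
python3 - <<'E'
from h import *
o=telemetry.get_obs(); print(R.from_rotvec(o["eef_rot"]).as_matrix().round(3))
s=.64
for n,p,z in [("rear",(210,530),40),("front",(247,487),40),("noseL",(272,435),15),("noseR",(301,455),15),
 ("plate R",(461,335),10),("plate B",(428,416),10),("plate L",(334,390),10),
 ("dish T",(400,338),46),("dish R",(450,352),46),("dish B",(428,407),46),("dish L",(367,388),46),
 ("grip",(410,262),58),("spool",(459,300),44),("flux",(253,300),94),("board",(363,527),5)]:
    print(n,cast("scene",(p[0]*s,p[1]*s),z).round(0))
i=cv2.imread("pics/scene0.png")
def crop(x,y): 
    return cv2.resize(i[y:y+100,x:x+133],(800,600),interpolation=cv2.INTER_CUBIC)
a=cv2.resize(crop(110,265),(400,300)); b=crop(205,150)
j=cv2.imread("pics/side0.png"); c=cv2.resize(j[140:240,200:333],(400,300),interpolation=cv2.INTER_CUBIC)
b=cv2.resize(b,(400,300))
w=cv2.resize(cv2.imread("pics/wrist0.png"),(400,300))
cv2.imwrite("pics/comp.png",np.vstack([np.hstack([a,b]),np.hstack([c,w])]))
E
```

```text
[[-0.928 -0.001  0.372]
 [-0.372  0.001 -0.928]
 [ 0.    -1.    -0.002]]
rear [ 560. -407.   40.]
front [ 560. -333.   40.]
noseL [ 522. -236.   15.]
noseR [ 580. -242.   15.]
plate R [666.  92.  10.]
plate B [702. -83.  10.]
plate L [ 550. -116.   10.]
dish T [598.   5.  46.]
dish R [682.  20.  46.]
dish B [707. -91.  46.]
dish L [ 609. -108.   46.]
grip [524. 160.  58.]
spool [638. 133.  44.]
flux [374. -84.  94.]
board [ 717. -285.    5.]
```

View pics/comp.png

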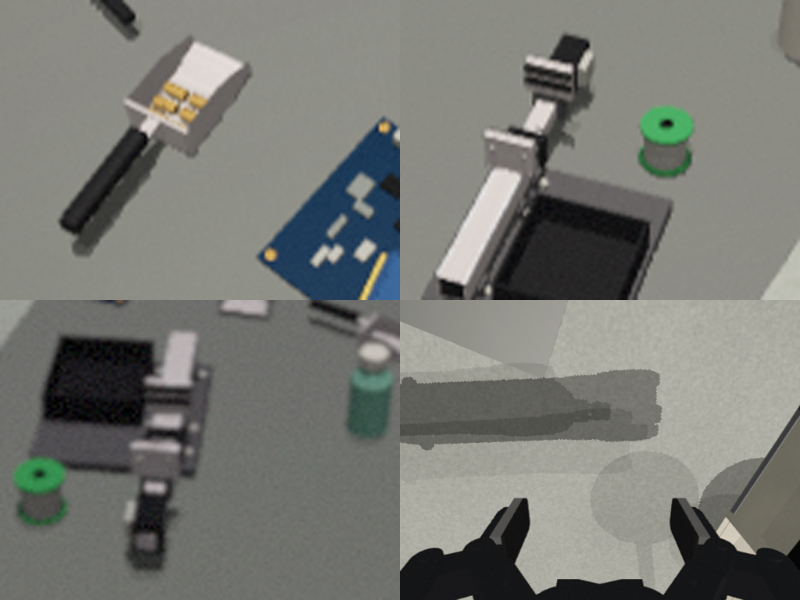

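The close-up shows the scoop pointing roughly along world +y, with its handle centre near (560,-370). The holder is yawed about 12°, and its dish is centred near (649,-44). I'll move above the scoop handle and turn square to it.

Request:
{"method": "move_arm", "body": {"motion": "1 -0.038 0.007 -0.007 -7;1 -0.076 0.014 -0.014 -14;1 -0.114 0.021 -0.021 -21;1 -0.152 0.028 -0.028 -28;1 -0.19 0.035 -0.035 -35;1 -0.228 0.042 -0.042 -42;1 -0.266 0.049 -0.049 -49;1 -0.304 0.056 -0.057 -56;1 -0.342 0.063 -0.064 -63;1 -0.382 0.07 -0.071 -70;1 -0.382 0.07 -0.071 -72;1 -0.382 0.07 -0.071 -72;1 -0.382 0.07 -0.071 -72;1 -0.382 0.07 -0.071 -72", "grip_force": 60}}

```text
t: 1.32
tool_pos: [559.4, -373.9, 169.3]
eef_rot: [-1.239, 1.163, -1.163]
wrist_force: [-0.4, -0.5, 0.7]
width: 85.2
```

```bash
python3 - <<'E'
from h import *
o=telemetry.get_obs(); print(o['t'],o['tool_pos'],R.from_rotvec(o["eef_rot"]).as_matrix().round(3),o['joint_positions'].round(2))
im=snapshot("wrist")[:,:,::-1]; cv2.imwrite("pics/w1.png",im); cv2.imwrite("pics/w1v.png",cv2.resize(im,(800,600),interpolation=cv2.INTER_CUBIC))
np.savez("w1.npz",**{k:o[k] for k in("eef_rot","tool_pos")})
print(proj("wrist",(560,-370,41),o),proj("wrist",(551,-239,10),o))
E
```

```text
1.3167 [ 559.36461532 -373.89732399  169.2523462 ] [[ 0.063 -0.001  0.998]
 [-0.998 -0.001  0.063]
 [ 0.001 -1.    -0.001]] [ 0.75  0.55 -0.32  1.31  0.17  1.31  0.49]
[255.55478718 178.39504032] [254.68533269  15.36979105]
```

View pics/w1v.png

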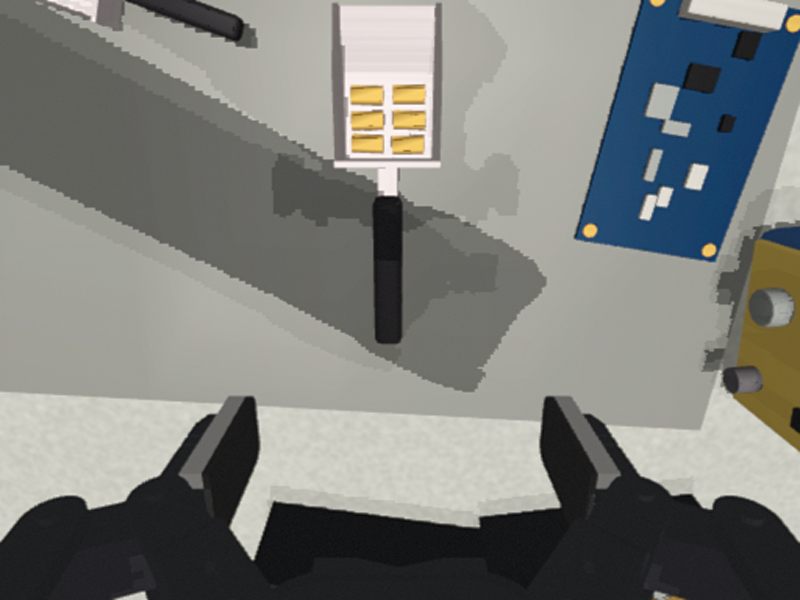

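The wrist view shows the handle from (388,197) to (388,342), with all six spacers at the back of the bowl and the scoop aligned with the tool.

```bash
python3 - <<'E'
from h import *
o=dict(np.load("w1.npz")); M=R.from_rotvec(o["eef_rot"]).as_matrix()
for p,z in[((387,197),41),((388,342),41),((387,270),41),((333,163),32),((441,163),32),((387,4),9.5)]:
    q=cast("wrist",(p[0]*.64,p[1]*.64),z,o); print(p,q.round(1),(M.T@(q-o['tool_pos'])).round(1))
E
```

```text
(387, 197) [ 550.7 -325.5   41. ] [-48.9 128.2  -5.5]
(388, 342) [ 555.9 -408.7   41. ] [ 34.5 128.3  -5.6]
(387, 270) [ 552.9 -365.4   41. ] [ -9.  128.3  -5.8]
(333, 163) [ 520.8 -310.7   32. ] [-65.6 137.2 -34.4]
(441, 163) [ 578.3 -307.1   32. ] [-65.6 137.2  23.2]
(387, 4) [ 544.7 -230.     9.5] [-144.7  159.6   -5.5]
```

Request:
{"method": "move_arm", "body": {"motion": "1 -0.007 0.03 -0.0055 0;1 -0.007 0.06 -0.0055 0;1 -0.007 0.09 -0.0055 0;1 -0.007 0.115 -0.0055 0;1 -0.007 0.135 -0.0055 0;1 -0.007 0.146 -0.0055 0;1 -0.007 0.146 -0.0055 0;-1 -0.007 0.146 -0.0055 0;-1 -0.007 0.146 -0.0055 0;-1 -0.007 0.146 -0.0055 0;-1 -0.007 0.146 -0.0055 0;-1 -0.007 0.146 -0.0055 0;-1 -0.007 0.146 -0.0055 0;-1 -0.007 0.146 -0.0055 0;-1 -0.007 0.146 -0.0055 0", "grip_force": 80}}

```text
t: 2.62
tool_pos: [555.1, -365.9, 24.0]
eef_rot: [-1.24, 1.159, -1.161]
wrist_force: [0.4, -0.8, 3.9]
width: 14.8
```

Request:
{"method": "move_arm", "body": {"motion": "-1 0 -0.015 0 0;-1 0 -0.035 0 0;-1 0 -0.06 0 0;-1 -0.01 -0.085 0.01 -1;-1 -0.03 -0.095 0.025 -2;-1 -0.055 -0.095 0.045 -3;-1 -0.08 -0.095 0.07 -5;-1 -0.11 -0.095 0.095 -6;-1 -0.135 -0.095 0.115 -7;-1 -0.15 -0.095 0.13 -8;-1 -0.158 -0.095 0.137 -8;-1 -0.158 -0.095 0.137 -8;-1 -0.158 -0.095 0.137 -8", "grip_force": 80}}

```text
t: 3.7
tool_pos: [680.1, -199.8, 117.6]
eef_rot: [-1.301, 1.057, -1.056]
wrist_force: [0.5, -1.1, -2.5]
width: 14.4
```

```bash
python3 - <<'E'
from h import *
o=telemetry.get_obs(); print(o['t'],o['tool_pos'],R.from_rotvec(o["eef_rot"]).as_matrix().round(3),o['joint_positions'].round(2),o['wrist_force'])
im=snapshot("wrist")[:,:,::-1]; cv2.imwrite("pics/w2.png",im)
s=snapshot("scene")[:,:,::-1]; cv2.imwrite("pics/s2.png",s)
np.savez("w2.npz",**{k:o[k] for k in("eef_rot","tool_pos")})
a=cv2.resize(im,(560,420),interpolation=cv2.INTER_CUBIC); 
print(proj("scene",o["tool_pos"]))
b=cv2.resize(s[150:330,150:390],(240,180)); cv2.imwrite("pics/w2v.png",np.hstack([a,cv2.copyMakeBorder(b,0,240,0,0,cv2.BORDER_CONSTANT)]))
E
```

```text
3.7 [ 680.09606428 -199.84494542  117.63413655] [[ 0.204 -0.001  0.979]
 [-0.979 -0.001  0.204]
 [ 0.    -1.    -0.002]] [ 0.47  0.67 -0.37  1.25  0.24  1.27  0.3 ] [ 0.5191899  -1.11257751 -2.51335884]
[237.50467525 270.2290235 ]
```

View pics/w2v.png

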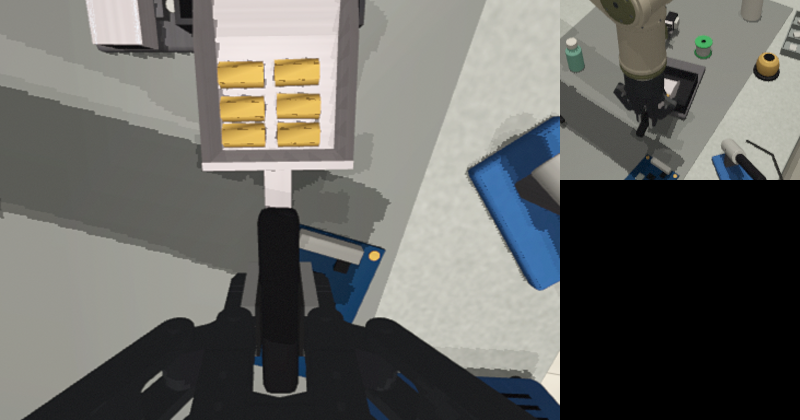

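The wrist view shows the scoop level and held straight, with all six spacers still at the back of the bowl (218–320, 60–145). Next I'll fix the dish position from the two fixed views with brightened crops and a projected rim estimate.

```bash
python3 - <<'E'
from h import *
c=np.array([649,-44]);a=np.radians(11.8);v=np.array([np.cos(a),np.sin(a)]);u=np.array([-v[1],v[0]])
def panel(n,x,y,k=4):
    i=cv2.imread(f"pics/{n}0.png")[y:y+150,x:x+100]
    i=(255*(i/255.)**.5).astype(np.uint8); i=cv2.resize(i,None,fx=k,fy=k,interpolation=cv2.INTER_CUBIC)
    for hx,hy,z,col in((50,53,46,(0,0,255)),):
        pts=[(proj(n,(*(c+sx*hx*v+sy*hy*u),z))-[x,y]+.5)*k for sx,sy in((1,1),(1,-1),(-1,-1),(-1,1))]
        print(n,np.round(pts)); cv2.polylines(i,[np.int32(np.round(pts))],True,col,1)
    return i
cv2.imwrite("pics/dish.png",np.hstack([panel("scene",205,150),panel("side",205,140)]))
E
```

```text
scene [[339. 308.]
 [286. 439.]
 [126. 394.]
 [188. 269.]]
side [[ 27. 121.]
 [ 52.  40.]
 [177.  48.]
 [159. 129.]]
```

View pics/dish.png

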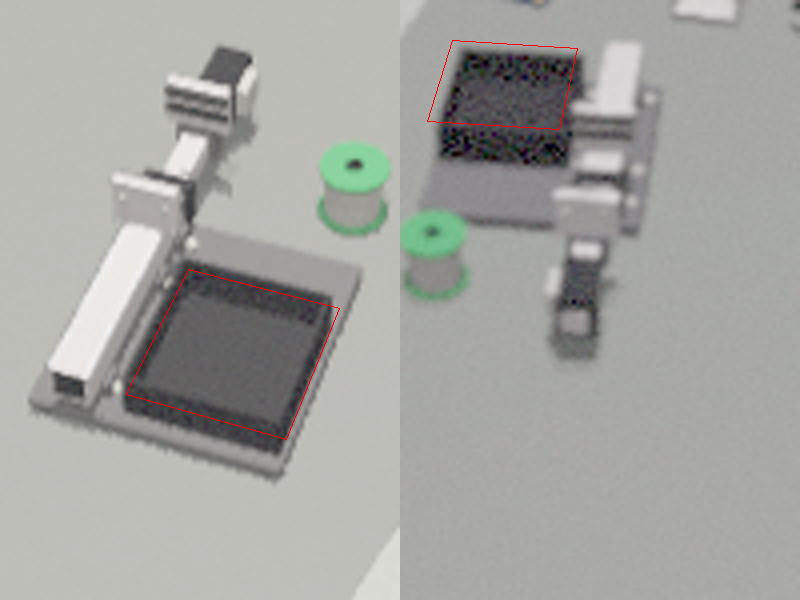

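```bash
python3 - <<'E'
from h import *
for n,x,y,P in(("scene",205,150,[(332,295),(284,434),(128,391),(189,262)]),("side",205,140,[(41,124),(63,49),(182,55),(169,131)])):
    w=np.array([cast(n,(p[0]/4-.5+x,p[1]/4-.5+y),46)[:2] for p in P]); print(n,w.round(0).tolist(),w.mean(0).round(1))
for nm,p,z in(("mouth?",(190,180),55),("mouthbot",(187,232),14),("plate tr",(362,268),10),("plate bl",(32,403),10),("grip block top far",(250,52),58),("top near", (203,78),58)):
    print(nm,cast("scene",(p[0]/4-.5+205,p[1]/4-.5+150),z).round(0))
for nm,p,z in(("block end R",(598,350),22),("block topend",(575,318),58),("plate br",(640,230),10)):
    print(nm,cast("side",((p[0]-400)/4-.5+205,p[1]/4-.5+140),z).round(0))
E
```

```text
scene [[678.0, 25.0], [706.0, -83.0], [611.0, -104.0], [587.0, 3.0]] [645.4 -39.6]
side [[675.0, 19.0], [696.0, -77.0], [604.0, -98.0], [581.0, -2.0]] [639.1 -39.5]
mouth? [553.  58.  55.]
mouthbot [555.  50.  14.]
plate tr [669.  85.  10.]
plate bl [ 548. -119.   10.]
grip block top far [524. 185.  58.]
top near [510. 145.  58.]
block end R [494. 189.  22.]
block topend [505. 201.  58.]
plate br [509.  50.  10.]
```

Request:
{"method": "move_arm", "body": {"motion": "-1 -0.02 0 -0.001 -1;-1 -0.045 0 -0.002 -1;-1 -0.065 0 -0.003 -1;-1 -0.07 0 -0.003 -1;-1 -0.07 0.01 -0.003 -1;-1 -0.07 0.025 -0.003 -1;-1 -0.07 0.045 -0.003 -1;-1 -0.07 0.06 -0.003 -1;-1 -0.07 0.068 -0.003 -1;-1 -0.07 0.069 -0.003 -1;-1 -0.07 0.069 -0.003 -1", "grip_force": 80}}

```text
t: 4.72
tool_pos: [663.0, -132.8, 48.7]
eef_rot: [-1.307, 1.045, -1.044]
wrist_force: [0.2, 1.5, -2.3]
width: 14.7
```

```bash
python3 - <<'E'
from h import *
o=telemetry.get_obs(); print(o['t'],o['tool_pos'],R.from_rotvec(o["eef_rot"]).as_matrix().round(3),o['wrist_force'])
a=snapshot("side")[:,:,::-1]; b=snapshot("wrist")[:,:,::-1]
cv2.imwrite("pics/v3.png",np.hstack([cv2.resize(a[110:230,190:310],(400,400),interpolation=cv2.INTER_CUBIC),cv2.resize(b[:,96:416],(400,480))[:400]]))
E
```

```text
4.7167 [ 663.0125904  -132.76818407   48.70868405] [[ 0.22  -0.001  0.976]
 [-0.976 -0.     0.22 ]
 [ 0.    -1.    -0.001]] [ 0.17142623  1.50470085 -2.25365604]
```

View pics/v3.png

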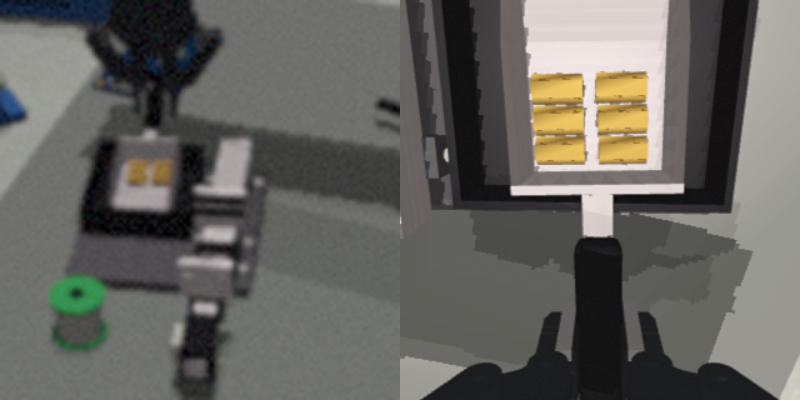

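The bowl is now wholly inside the dish walls, with clear margins all round in the wrist view. I'll loosen the grip to 20 N, raise a little and see whether the bowl droops.

Request:
{"method": "move_arm", "body": {"motion": "-1 0 0 0 0;-1 0 0 0 0;-1 0 0 0 0;-1 0 0 0 0;-1 0 -0.005 0 0;-1 0 -0.01 0 0;-1 0 -0.016 0 0;-1 0 -0.022 0 0;-1 0 -0.03 0 0;-1 0 -0.03 0 0;-1 0 -0.03 0 0", "grip_force": 20}}

```text
t: 5.73
tool_pos: [664.1, -131.0, 80.4]
eef_rot: [-1.306, 1.041, -1.044]
wrist_force: [0.6, -0.6, -1.8]
width: 14.8
```

```bash
python3 - <<'E'
from h import *
b=snapshot("wrist")[:,:,::-1];cv2.imwrite("pics/w4.png",b)
c=cv2.imread("pics/w2.png")
for i in(c,b):
    h=cv2.cvtColor(i,cv2.COLOR_BGR2HSV); m=cv2.inRange(h,(15,110,90),(32,255,255)); m[:,:180]=0;m[:,330:]=0
    ys,xs=np.nonzero(m); print(m.sum()//255, xs.min(),xs.max(),ys.min(),ys.max())
E
```

```text
5329 199 292 54 133
5362 200 293 58 130
```

No real droop: the grip holds even at 20 N. Instead I'll press the nose lip against the dish's far wall and lift in an arc, so the wall tips the nose down about the pads.

Request:
{"method": "move_arm", "body": {"motion": "-1 0 0.01 0 0;-1 0 0.02 0 0;-1 0 0.03 0 0;-1 0 0.03 0 0;-1 -0.005 0.03 0 0;-1 -0.008 0.03 0 0;-1 -0.011 0.03 0 0;-1 -0.013 0.03 0 0;-1 -0.015 0.03 0 0;-1 -0.015 0.03 0 0"}}

```text
t: 6.62
tool_pos: [660.5, -118.8, 50.2]
eef_rot: [-1.308, 1.042, -1.047]
wrist_force: [0.5, -5.9, -1.0]
width: 14.7
```

Request:
{"method": "move_arm", "body": {"motion": "-1 -0.003 -0.003 0 0;-1 -0.004 -0.008 0 0;-1 -0.006 -0.013 0 0;-1 -0.008 -0.018 0 0;-1 -0.01 -0.023 0 0;-1 -0.013 -0.03 0 0;-1 -0.016 -0.037 0 0;-1 -0.019 -0.044 0 0;-1 -0.019 -0.044 0 0"}}

```text
t: 7.37
tool_pos: [656.5, -99.7, 95.4]
eef_rot: [-1.307, 1.041, -1.047]
wrist_force: [-1.6, -6.7, -0.9]
width: 14.8
```

```bash
python3 - <<'E'
from h import *
b=snapshot("wrist")[:,:,::-1];cv2.imwrite("pics/w5.png",b);a=snapshot("side")[:,:,::-1]
cv2.imwrite("pics/v5.png",np.hstack([cv2.resize(a[110:230,190:310],(400,400),interpolation=cv2.INTER_CUBIC),cv2.resize(b[:,96:416],(400,480))[:400]]))
E
```

```text
(no output)
```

View pics/v5.png

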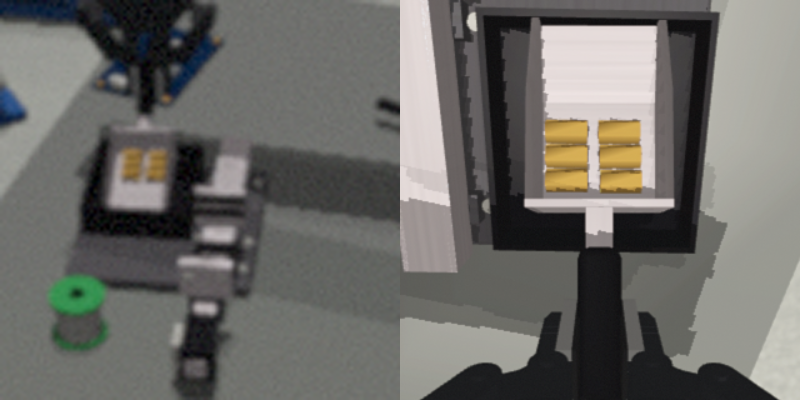

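Tipping works: the scoop is about 20° nose-down with its lip against the far wall. I'll continue the arc to about 50°.

Request:
{"method": "move_arm", "body": {"motion": "-1 -0.004 -0.006 0 0;-1 -0.009 -0.013 0 0;-1 -0.014 -0.019 0 0;-1 -0.02 -0.025 0 0;-1 -0.026 -0.031 0 0;-1 -0.032 -0.036 0 0;-1 -0.038 -0.041 0 0;-1 -0.044 -0.045 0 0;-1 -0.05 -0.048 0 0;-1 -0.055 -0.051 0 0;-1 -0.06 -0.054 0 0;-1 -0.06 -0.054 0 0;-1 -0.06 -0.054 0 0"}}

```text
t: 8.55
tool_pos: [642.5, -38.1, 147.3]
eef_rot: [-1.306, 1.042, -1.041]
wrist_force: [-0.5, -0.4, -2.0]
width: 14.4
```

```bash
python3 - <<'E'
from h import *
b=snapshot("wrist")[:,:,::-1];cv2.imwrite("pics/w6.png",b);a=snapshot("side")[:,:,::-1]
cv2.imwrite("pics/v6.png",np.hstack([cv2.resize(a[110:230,190:310],(400,400),interpolation=cv2.INTER_CUBIC),cv2.resize(b[:,96:416],(400,480))[:400]]))
E
```

```text
(no output)
```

View pics/v6.png

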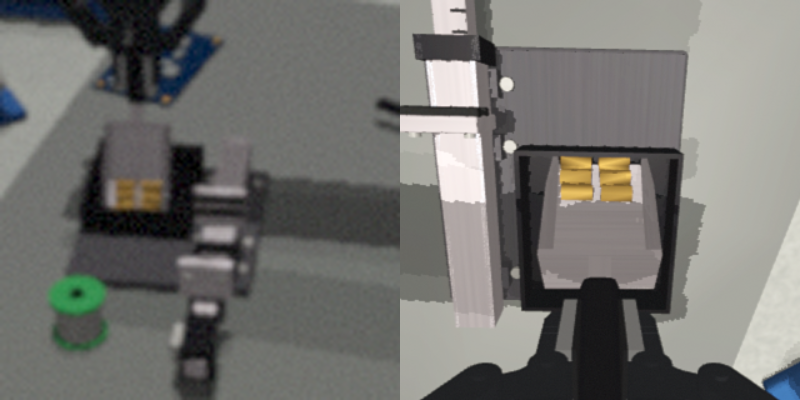

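All six spacers have slid down to the nose against the far wall, inside the dish. Backing off will let them drop.

Request:
{"method": "move_arm", "body": {"motion": "-1 0.003 0 0 0;-1 0.007 0 0 0;-1 0.012 0 0 0;-1 0.018 0 0 0;-1 0.024 0 0 0;-1 0.03 -0.002 0 0;-1 0.036 -0.005 0 0;-1 0.042 -0.01 0 0;-1 0.046 -0.015 0 0;-1 0.046 -0.02 0 0;-1 0.046 -0.02 0 0", "grip_force": 30}}

```text
t: 9.57
tool_pos: [653.6, -84.4, 169.1]
eef_rot: [-1.305, 1.041, -1.045]
wrist_force: [1.4, 0.1, 0.0]
width: 14.8
```

```bash
python3 - <<'E'
from h import *
b=snapshot("wrist")[:,:,::-1];cv2.imwrite("pics/w7.png",b);a=snapshot("side")[:,:,::-1]
cv2.imwrite("pics/v7.png",np.hstack([cv2.resize(a[110:230,190:310],(400,400),interpolation=cv2.INTER_CUBIC),cv2.resize(b[:,96:416],(400,480))[:400]]))
E
```

```text
(no output)
```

View pics/v7.png

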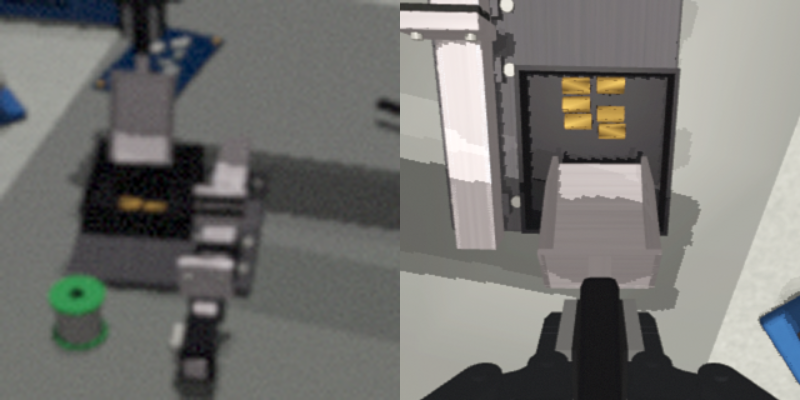

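All six spacers (gold) lie on the dish floor at (562–625, 78–138) and the scoop is empty. Now I'll work out the tilt from the lip pixel and plan the put-down.

```bash
python3 - <<'E'
from h import *
from scipy.optimize import brentq
c=get_calibration("wrist");K=np.array(c["camera_matrix"]);H=np.array(c["hand_eye"])
d=np.linalg.inv(K)@[256.8,130.4,1];d=H[:3,:3]@[d[0],-d[1],-d[2]];p=H[:3,3]
g=np.array([0,-11,0])
f=lambda s:np.hypot(*((p+s*d-g)[:2]))-135.2
ss=np.linspace(50,600,300);v=[f(s) for s in ss]
for a,b in zip(ss,ss[1:]):
    if f(a)*f(b)<0:
        q=p+brentq(f,a,b)*d-g; print(q.round(1), "tilt",np.degrees(np.arctan2(q[1],-q[0]))-10.4)
o=telemetry.get_obs();print(o['tool_pos'],R.from_rotvec(o["eef_rot"]).as_matrix().round(3))
E
```

```text
[-47.1 126.7   1.9] tilt 59.227468300557824
[653.08273056 -83.59209337 167.87323909] [[ 0.223  0.001  0.975]
 [-0.975  0.     0.223]
 [-0.    -1.     0.001]]
```

Request:
{"method": "move_arm", "body": {"motion": "-1 0 -0.01 0 0;-1 0 -0.025 0 0;-1 0.005 -0.035 0 0;-1 0.02 -0.035 0 0;-1 0.045 -0.035 -0.005 0;-1 0.07 -0.035 -0.02 1;-1 0.095 -0.035 -0.04 2;-1 0.12 -0.03 -0.065 3;-1 0.14 -0.02 -0.09 5;-1 0.155 0 -0.115 7;-1 0.165 0.015 -0.135 9;-1 0.168 0.03 -0.145 9;-1 0.168 0.037 -0.145 9;-1 0.168 0.037 -0.145 9", "grip_force": 40}}

```text
t: 10.83
tool_pos: [547.3, -281.1, 128.3]
eef_rot: [-1.24, 1.164, -1.159]
wrist_force: [-0.0, 0.0, -1.5]
width: 14.6
```

```bash
python3 - <<'E'
from h import *
o=telemetry.get_obs();print(o['tool_pos'],R.from_rotvec(o["eef_rot"]).as_matrix().round(3),o['wrist_force'],proj("side",(549,-233,15)))
b=snapshot("wrist")[:,:,::-1];cv2.imwrite("pics/w8.png",b)
g=cv2.cvtColor(b,cv2.COLOR_BGR2GRAY)
c=cv2.cvtColor(cv2.imread("pics/w7.png"),cv2.COLOR_BGR2GRAY)
print("col258",g[100:200:5,257].tolist()); print("w7",c[100:200:5,257].tolist())
E
```

```text
[ 547.28531799 -281.09706024  128.29513307] [[ 0.065 -0.003  0.998]
 [-0.998  0.001  0.065]
 [-0.001 -1.    -0.003]] [-0.03321167  0.04354537 -1.48293401] [278.755639   141.54366711]
col258 [184, 184, 184, 184, 185, 184, 113, 223, 221, 167, 148, 142, 143, 145, 142, 144, 145, 144, 143, 143]
w7 [153, 146, 137, 79, 77, 68, 55, 200, 198, 199, 199, 195, 130, 133, 130, 131, 133, 132, 130, 131]
```

Request:
{"method": "move_arm", "body": {"motion": "-1 0.003 0.007 0 0;-1 0.007 0.012 0 0;-1 0.016 0.017 0 0;-1 0.026 0.022 0 0;-1 0.037 0.0285 0 0;-1 0.046 0.035 0 0;-1 0.055 0.043 0 0;-1 0.063 0.052 0 0;-1 0.07 0.061 0 0;-1 0.077 0.071 0 0;-1 0.082 0.08 0 0;-1 0.086 0.088 0 0;-1 0.09 0.095 0 0;-1 0.094 0.101 0 0;-1 0.095 0.104 0 0;-1 0.095 0.104 0 0;-1 0.095 0.104 0 0", "grip_force": 20}}

```text
t: 12.3
tool_pos: [555.6, -377.7, 27.2]
eef_rot: [-1.24, 1.158, -1.164]
wrist_force: [0.4, -2.1, 4.8]
width: 14.3
```

```bash
python3 - <<'E'
from h import *
o=telemetry.get_obs();print(o['tool_pos'],o['wrist_force'])
b=snapshot("wrist")[:,:,::-1];cv2.imwrite("pics/w9.png",b);a=snapshot("scene")[:,:,::-1];cv2.imwrite("pics/s9.png",a)
cv2.imwrite("pics/v9.png",np.hstack([cv2.resize(b,(480,360)),cv2.resize(a[230:350,90:196],(318,360),interpolation=cv2.INTER_CUBIC)]))
E
```

```text
[ 555.64141092 -377.72414204   27.20667268] [ 0.42950092 -2.08301973  4.839017  ]
```

View pics/v9.png

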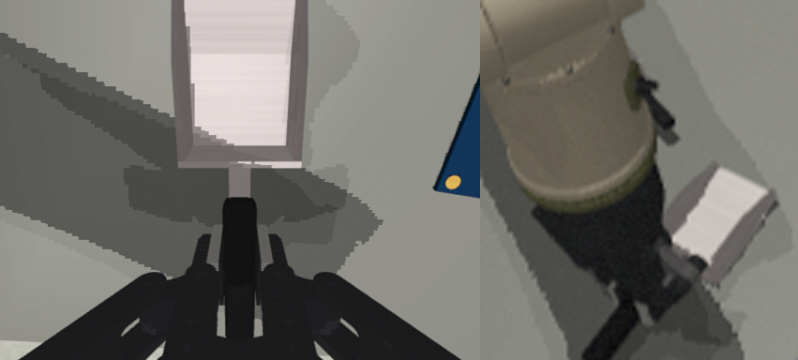

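The scoop is empty and almost flat, with its rear 2–3 mm high. I'll lower the rest, open and lift away.

Request:
{"method": "move_arm", "body": {"motion": "-1 0.001 0.002 0 0;-1 0.001 0.004 0 0;-1 0.001 0.004 0 0;-0.2 0.001 0.003 0 0;0.2 0.001 0.003 0 0;1 0.001 0.003 0 0;1 0.001 0.003 0 0;1 0.001 0.003 0 0;1 0.001 -0.01 0 0;1 0.001 -0.03 0 0;1 0.001 -0.06 0 0;1 0.001 -0.095 0 0;1 0.001 -0.13 0 0;1 0.001 -0.15 0 0;1 0.001 -0.15 0 0"}}

```text
t: 13.65
tool_pos: [557.8, -377.1, 184.2]
eef_rot: [-1.238, 1.151, -1.168]
wrist_force: [0.9, 0.0, 0.3]
width: 85.8
```

```bash
python3 - <<'E'
from h import *
o=telemetry.get_obs();print(o['t'],o['tool_pos'],R.from_rotvec(o["eef_rot"]).as_matrix().round(3),o['width'])
b=snapshot("wrist")[:,:,::-1];cv2.imwrite("pics/w10.png",b)
g=b.min(2)
m=(g>185).astype(np.uint8)  # white bowl
n,l,s,c=cv2.connectedComponentsWithStats(m); print(s[1:][s[1:,4]>400].tolist())
d=(b.max(2)<45).astype(np.uint8); d[230:]=0; n,l,s,c=cv2.connectedComponentsWithStats(d); print([x for x in s[1:].tolist() if x[4]>300])
E
```

```text
13.65 [ 557.76277229 -377.09214291  184.15487228] [[ 0.067  0.009  0.998]
 [-0.998 -0.005  0.067]
 [ 0.006 -1.     0.009]] 85.77461760123232
[[433, 0, 59, 17, 688], [485, 25, 27, 91, 1211], [224, 30, 56, 89, 4561], [371, 232, 141, 114, 6137], [0, 241, 349, 115, 19374]]
[[244, 143, 16, 87, 1351]]
```

Request:
{"method": "move_arm", "body": {"motion": "1 -0.015 0 0 -1;1 -0.045 0 0.001 -2;1 -0.08 0 0.003 -3;1 -0.12 0 0.004 -4;1 -0.16 0 0.005 -5;1 -0.2 0 0.007 -6;1 -0.24 0 0.008 -7;1 -0.28 0 0.009 -8;1 -0.32 0 0.011 -9;1 -0.355 0 0.012 -9;1 -0.39 0 0.013 -9;1 -0.41 0 0.0135 -9;1 -0.424 0 0.0135 -9;1 -0.424 0 0.0135 -9;1 -0.424 0 0.0135 -9"}}

```text
t: 14.95
tool_pos: [539.8, 48.5, 175.9]
eef_rot: [-1.308, 1.042, -1.041]
wrist_force: [-0.4, -0.7, 0.7]
width: 85.6
```

```bash
python3 - <<'E'
from h import *
d=dict(eef_rot=R.from_matrix([[0.067,0.009,0.998],[-0.998,-0.005,0.067],[0.006,-1,0.009]]).as_rotvec(),tool_pos=np.array([557.763,-377.092,184.155]))
b=cv2.imread("pics/w10.png"); print("scoop flat check: handle front",cast("wrist",(252,143),41,d).round(1),"rear wall top",cast("wrist",(252,119),32,d).round(1),"lip",cast("wrist",(252,30),9.5,d).round(1))
print(b[20:150:4,252].min(1).tolist())
o=telemetry.get_obs();print(o['t'],o['tool_pos'],R.from_rotvec(o["eef_rot"]).as_matrix().round(3))
np.savez("w11.npz",**{k:o[k] for k in("eef_rot","tool_pos")})
b=snapshot("wrist")[:,:,::-1];cv2.imwrite("pics/w11.png",b)
g=np.array([517.5,155,58.]);m=np.array([540,58,55.]); p=proj("wrist",g,o);q=proj("wrist",m,o);print(p,q)
x0=int(np.clip((p[0]+q[0])/2-75,0,361));print(x0)
c=b[0:200,x0:x0+150]; cv2.imwrite("pics/v11.png",cv2.resize(c,(450,600),interpolation=cv2.INTER_CUBIC))
E
```

```text
scoop flat check: handle front [ 554.8 -346.    41. ] rear wall top [ 553.5 -326.3   32. ] lip [ 548.8 -252.1    9.5]
[170, 170, 170, 218, 218, 216, 216, 212, 214, 209, 210, 215, 222, 233, 235, 234, 233, 235, 231, 234, 232, 233, 231, 231, 231, 111, 229, 147, 129, 124, 125, 14, 21]
14.95 [539.78467923  48.49590622 175.87620702] [[ 0.224 -0.001  0.975]
 [-0.975 -0.     0.224]
 [-0.    -1.    -0.001]]
[257.3755165  44.9224973] [257.3554373  174.80737191]
182
```

View pics/v11.png

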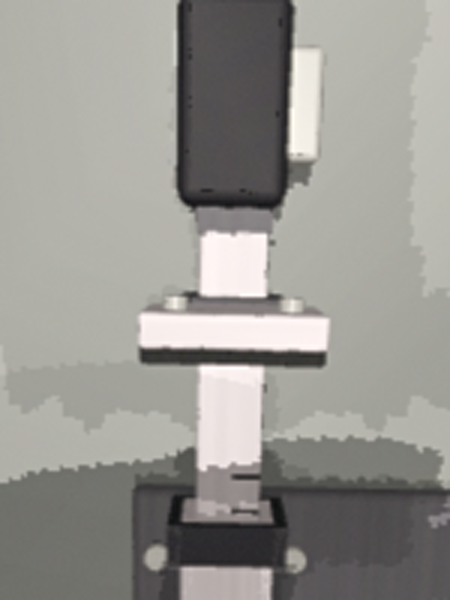

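```bash
python3 - <<'E'
from h import *
o=dict(np.load("w11.npz"));M=R.from_rotvec(o["eef_rot"]).as_matrix()
for n,p,z in[("block L near",(180,205),58),("block R near",(292,205),58),("block L top",(180,60),58),("block R",(293,60),58),("button far",(320,47),50),("button near",(318,160),50),("mouth",(228,498),55),("collarL",(172,498),55),("collarR",(285,498),55),
 ("line a",(246,477),48),("line b",(246,511),48),("line a z46",(246,477),46),("bar L",(198,400),48),("bar R",(263,400),48),("jaw L",(140,312),86),("jaw R",(328,312),86),("jaw near",(230,350),86)]:
    q=cast("wrist",((p[0]+.5)/3-.5+182,(p[1]+.5)/3-.5),z,o);print(n,q.round(1),(M.T@(q-o["tool_pos"])).round(1))
E
```

```text
block L near [509.6 137.   58. ] [-93.  117.9  -9.4]
block R near [536.8 143.3  58. ] [-93.  117.9  18.4]
block L top [502.8 168.5  58. ] [-125.2  117.9   -9. ]
block R [529.1 174.6  58. ] [-125.2  117.9   17.9]
button far [535.  180.2  50. ] [-129.4  125.9   25. ]
button near [541.1 155.5  50. ] [-104.   125.9   25.3]
mouth [538.5  65.8  55. ] [-17.1 120.9   2.7]
collarL [523.3  62.3  55. ] [-17.1 120.9 -12.8]
collarR [553.9  69.3  55. ] [-17.1 120.9  18.6]
line a [542.5  71.1  48. ] [-21.4 127.9   7.9]
line b [544.8  61.4  48. ] [-11.5 127.9   7.9]
line a z46 [542.7  70.7  46. ] [-21.  129.9   7.9]
bar L [524.5  89.3  48. ] [-43.2 127.9  -5.6]
bar R [542.   93.3  48. ] [-43.2 127.9  12.4]
jaw L [506.8 111.8  86. ] [-69.1  89.9 -17.8]
jaw R [548.9 121.5  86. ] [-69.1  89.9  25.3]
jaw near [528.9 108.1  86. ] [-60.6  89.9   2.8]
```

The wrist view shows the block at (180–293, 0–205) with the button on its +x side, the jaw at y≈312–362, and the collar mouth at row ~522. Two short lines show at rows 477 and 511. The second line (20 mm) is just outside the mouth, so q is about 21.5 mm. I'll go over the grip, descend and squeeze.

Request:
{"method": "move_arm", "body": {"motion": "1 -0.025 0 0.001 1;1 -0.06 0 0.0025 1;1 -0.095 0 0.004 1;1 -0.117 0 0.0045 1;1 -0.117 0.02 0.0045 1;1 -0.117 0.05 0.0045 1;1 -0.117 0.08 0.0045 1;1 -0.117 0.11 0.0045 1;1 -0.117 0.13 0.0045 1;1 -0.117 0.142 0.0045 1;1 -0.117 0.145 0.0045 1;1 -0.117 0.145 0.0045 1"}}

```text
t: 16.0
tool_pos: [518.8, 162.0, 30.9]
eef_rot: [-1.3, 1.058, -1.057]
wrist_force: [-0.8, 0.1, -0.1]
width: 85.6
```

Request:
{"method": "move_arm", "body": {"motion": "-1 0 0 0 0;-1 0 0 0 0;-1 0 0 0 0;-1 0 0 0 0;-1 0 0 0 0;-1 0 0 0 0;-1 0 0 0 0;-1 0 0 0 0;-1 0 0 0 0;-1 0 0 0 0", "grip_force": 35}}

```text
t: 16.83
tool_pos: [517.4, 162.0, 32.5]
eef_rot: [-1.303, 1.056, -1.056]
wrist_force: [-13.0, -7.2, 18.6]
width: 28.6
```

The width shows the button is fully in. I'll ease off the side and vertical load, then draw out about 58 mm.

Request:
{"method": "move_arm", "body": {"motion": "-1 0 -0.001 -0.001 0;-1 0 -0.0015 -0.0015 0;-1 -0.005 -0.0015 -0.0015 0;-1 -0.011 -0.0015 -0.0015 0;-1 -0.018 -0.0015 -0.0015 0;-1 -0.026 -0.0015 -0.0015 0;-1 -0.034 -0.0015 -0.0015 0;-1 -0.042 -0.0015 -0.0015 0;-1 -0.049 -0.0015 -0.0015 0;-1 -0.054 -0.0015 -0.0015 0;-1 -0.057 -0.0015 -0.0015 0;-1 -0.058 -0.0015 -0.0015 0;-1 -0.058 -0.0015 -0.0015 0;-1 -0.058 -0.0015 -0.0015 0"}}

```text
t: 18.0
tool_pos: [505.5, 218.9, 32.7]
eef_rot: [-1.3, 1.056, -1.056]
wrist_force: [-1.1, -4.4, -1.7]
width: 28.8
```

```bash
python3 - <<'E'
from h import *
o=telemetry.get_obs();print(o['t'],o['tool_pos'],R.from_rotvec(o["eef_rot"]).as_matrix().round(3),o['wrist_force'],o['width'])
i={n:snapshot(n)[:,:,::-1] for n in("scene","side","wrist")}
for n in i: cv2.imwrite(f"pics/{n}12.png",i[n])
M=R.from_rotvec(o["eef_rot"]).as_matrix();u=-M[:,0]
print("travel from grasp",(o['tool_pos']-[517.4,162,32.5])@u)
# where the bar's points should appear in each view
for n in i:
    print(n,[proj(n,(*(np.array([538.2,59.2])+k*u[:2]+0*M[:2,2]),48),o).round(0).tolist() for k in(0,40,85)])
E
```

```text
18.0 [505.4885142  218.88222622  32.71997844] [[ 0.205 -0.     0.979]
 [-0.979 -0.001  0.205]
 [ 0.001 -1.    -0.   ]] [-1.09707036 -4.38461608 -1.69891301] 28.77430531795939
travel from grasp 58.11587095970747
scene [[247.0, 194.0], [253.0, 184.0], [258.0, 174.0]]
side [[254.0, 187.0], [252.0, 196.0], [250.0, 207.0]]
wrist [[253.0, 507.0], [253.0, 463.0], [253.0, 406.0]]
```

```bash
python3 - <<'E'
from h import *
b=cv2.imread("pics/w11.png").min(2).astype(int)
for r in range(152,192): print(r,b[r,238:282:3].tolist())
i=cv2.imread("pics/scene12.png");j=cv2.imread("pics/side12.png")
a=cv2.resize(i[140:220,205:285],(400,400),interpolation=cv2.INTER_CUBIC);c=cv2.resize(j[165:245,205:285],(400,400),interpolation=cv2.INTER_CUBIC)
s=cv2.resize(i[230:380,60:210],(200,200),interpolation=cv2.INTER_AREA); d=cv2.resize(i[170:290,190:310],(200,200),interpolation=cv2.INTER_CUBIC)
e=cv2.resize(j[60:210,180:380],(400,200))
cv2.imwrite("pics/v12.png",np.vstack([np.hstack([a,c]),np.hstack([s,d,e])]))
E
```

```text
152 [116, 83, 82, 135, 226, 225, 222, 226, 224, 222, 173, 81, 101, 122, 121]
153 [108, 82, 81, 135, 226, 226, 222, 223, 226, 223, 195, 81, 95, 121, 120]
154 [109, 83, 83, 139, 227, 223, 224, 162, 223, 212, 137, 81, 85, 120, 119]
155 [110, 82, 84, 137, 219, 152, 220, 137, 152, 148, 125, 81, 85, 108, 109]
156 [110, 85, 83, 106, 215, 136, 150, 140, 139, 137, 125, 81, 82, 108, 107]
157 [110, 103, 82, 100, 151, 138, 135, 138, 137, 135, 114, 82, 81, 108, 107]
158 [107, 88, 83, 99, 138, 139, 137, 90, 60, 61, 68, 81, 81, 107, 106]
159 [86, 83, 83, 100, 140, 138, 137, 93, 55, 52, 60, 82, 79, 88, 101]
160 [82, 83, 83, 100, 139, 138, 138, 139, 139, 136, 112, 80, 82, 81, 83]
161 [68, 69, 74, 99, 140, 137, 137, 141, 141, 139, 113, 79, 78, 78, 80]
162 [57, 55, 56, 96, 140, 138, 137, 141, 139, 136, 104, 60, 61, 61, 66]
163 [63, 59, 56, 96, 139, 137, 137, 140, 139, 136, 101, 55, 55, 55, 54]
164 [70, 58, 56, 95, 139, 138, 137, 140, 140, 137, 92, 56, 57, 66, 62]
165 [73, 33, 46, 95, 138, 137, 136, 140, 139, 137, 88, 46, 50, 74, 69]
166 [74, 23, 98, 127, 143, 141, 135, 141, 143, 136, 83, 59, 24, 76, 75
[... 1035 characters left out ...]
62, 80]
182 [50, 53, 42, 41, 43, 42, 43, 41, 39, 43, 42, 43, 51, 68, 101]
183 [55, 50, 45, 42, 42, 41, 42, 41, 41, 43, 41, 43, 53, 85, 142]
184 [59, 51, 42, 42, 42, 42, 42, 42, 43, 41, 43, 43, 52, 106, 158]
185 [57, 53, 40, 41, 41, 42, 42, 42, 42, 41, 42, 43, 47, 109, 158]
186 [56, 52, 42, 41, 41, 41, 41, 42, 40, 42, 41, 42, 49, 110, 159]
187 [57, 52, 40, 39, 40, 40, 40, 40, 40, 40, 40, 41, 44, 110, 158]
188 [66, 64, 83, 83, 82, 80, 70, 68, 69, 67, 56, 57, 52, 86, 129]
189 [72, 92, 177, 175, 173, 171, 150, 148, 153, 146, 128, 133, 69, 93, 129]
190 [59, 81, 178, 175, 173, 175, 174, 172, 177, 175, 179, 200, 76, 90, 146]
191 [60, 80, 173, 173, 172, 173, 174, 171, 177, 174, 177, 194, 57, 65, 89]
```

```bash
python3 - <<'E'
from h import *
o=dict(np.load("w11.npz"));M=R.from_rotvec(o["eef_rot"]).as_matrix()
t=lambda r,z:(M.T@(cast("wrist",(257,r),z,o)-o["tool_pos"]))[0]
print("mouth",t(174.3,55),"a",t(158.6,47.5),"b",t(170.1,47.5),"block near",t(205.5/3-.5,58))
b=cv2.imread("pics/w11.png").min(2).astype(int)
print("block near edge rows",[(r,b[r,240:280:8].tolist()) for r in range(64,73)])
print("button col286",b[10:60,286].tolist())
# displaced grip/jaw: compare scene0 and scene12/side12 numerically along bar: bright jaw profile
K={}
o2=telemetry.get_obs();u=np.array([-.205,.979])
m0=np.array([537.5,58.5])
for n in("side","scene"):
  for f in(n+"0",n+"12"):
    im=cv2.imread(f"pics/{f}.png").min(2).astype(np.float32)
    P=np.array([proj(n,(*(m0+k*u),86)) for k in range(0,140,2)],np.float32)
    print(f,cv2.remap(im,P[:,0][None],P[:,1][None],1)[0].astype(int).tolist())
E
```

```text
mouth -9.661078364963686 a -21.394288353368285 b -11.261318889757222 block near -93.04626379834991
block near edge rows [(64, [167, 59, 63, 60, 65]), (65, [159, 50, 52, 53, 55]), (66, [164, 38, 39, 41, 45]), (67, [166, 27, 29, 31, 30]), (68, [174, 54, 40, 46, 27]), (69, [174, 128, 105, 110, 52]), (70, [173, 131, 135, 132, 91]), (71, [173, 128, 135, 134, 125]), (72, [172, 128, 134, 133, 127])]
button col286 [177, 178, 177, 178, 174, 157, 197, 216, 224, 225, 225, 224, 225, 225, 226, 226, 225, 226, 226, 226, 226, 226, 226, 226, 225, 225, 227, 228, 227, 228, 227, 227, 227, 227, 225, 226, 226, 225, 225, 224, 223, 214, 188, 143, 130, 168, 171, 170, 170, 173]
side0 [90, 100, 113, 133, 152, 162, 172, 176, 179, 175, 167, 154, 130, 107, 78, 48, 35, 25, 31, 43, 57, 72, 87, 102, 118, 136, 153, 149, 145, 131, 115, 102, 92, 87, 87, 87, 87, 89, 90, 90, 89, 89, 90, 91, 89, 86, 83, 79, 75, 71, 84, 100, 123, 146, 157, 164, 150, 133, 106, 74, 52, 32, 25, 20, 19, 20, 21, 21, 20, 20]
side12 [68, 67, 66, 66, 66, 66, 66, 65, 64, 61, 56, 49, 38, 30, 33, 35, 35, 36, 40, 45, 52, 60, 66, 64, 60, 51, 42, 31, 18, 18, 20, 21, 23, 24, 22, 19, 17, 16, 17, 17, 16, 15, 14, 13, 10, 8, 14, 19, 19, 17, 16, 15, 16, 16, 17, 18, 18, 17, 11, 2, 8, 16, 20, 24, 20, 15, 19, 23, 23, 23]
scene0 [132, 131, 131, 131, 131, 131, 117, 104, 99, 98, 93, 73, 54, 36, 28, 43, 63, 65, 60, 45, 33, 37, 45, 90, 147, 177, 201, 193, 173, 141, 94, 72, 71, 77, 79, 74, 70, 72, 76, 76, 80, 82, 81, 76, 76, 79, 82, 90, 98, 112, 124, 127, 130, 130, 130, 131, 131, 131, 131, 131, 131, 131, 131, 131, 131, 130, 130, 130, 130, 130]
scene12 [86, 85, 84, 85, 84, 81, 79, 77, 76, 75, 75, 76, 77, 76, 76, 75, 75, 75, 75, 76, 76, 76, 75, 74, 74, 74, 74, 75, 76, 76, 76, 76, 75, 83, 96, 107, 110, 102, 88, 73, 51, 29, 26, 29, 46, 62, 61, 50, 38, 29, 28, 59, 95, 112, 125, 123, 111, 90, 61, 34, 21, 16, 17, 14, 14, 19, 20, 18, 20, 31]
```

q0 from the lines is 21.6 mm. With 58.1 mm of draw, that puts the arm at about 79.7 mm. The jaw's shift in the scene view (about 57.5 ± 2 mm) agrees, so there was no slip. I'll nudge it 0.3 mm and do a final check.

Request:
{"method": "move_arm", "body": {"motion": "-1 -0.0003 0 0 0;-1 -0.0003 0 0 0;-1 -0.0003 0 0 0;-1 -0.0003 0 0 0"}}

```text
t: 18.48
tool_pos: [505.5, 218.9, 32.7]
eef_rot: [-1.3, 1.056, -1.057]
wrist_force: [-0.1, -4.6, -2.3]
width: 28.7
```

```bash
python3 - <<'E'
from h import *
o=telemetry.get_obs();u=np.array([-.205,.979,0])
print(o['t'],(o['tool_pos']-[517.4,162,32.5])@u,o['wrist_force'].round(1),o['width'],abs(o['qvel']).max())
i=snapshot("side")[:,:,::-1]
h=cv2.cvtColor(i,cv2.COLOR_BGR2HSV);m=cv2.inRange(h,(13,100,70),(32,255,255))
n,l,s,c=cv2.connectedComponentsWithStats(m)
for k in range(1,n):
    if s[k,4]>8: print(s[k].tolist(),cast("side",c[k],22).round(0))
b=cv2.imread("pics/scene12.png"); print("scoop bowl px",proj("scene",(551,-295,5)).round(), b[int(proj("scene",(551,-295,5))[1]),int(proj("scene",(551,-295,5))[0])])
E
```

```text
18.4833 58.20088047543027 [-0.1 -4.6 -2.3] 28.662935633653703 0.0014109883413625259
[180, 68, 5, 4, 9] [1088. -620.   22.]
[310, 80, 10, 5, 35] [ 530. -676.   22.]
[144, 185, 19, 20, 284] [814. 152.  22.]
[68, 253, 5, 17, 35] [890. 444.  22.]
[48, 255, 12, 21, 62] [917. 469.  22.]
scoop bowl px [168. 305.] [208 212 220]
```

```bash
python3 -c "
from bench import robot
print(robot.hand_in())"
```

```text
the job is handed in; nothing more can be done
None
```

I tipped the six spacers into the dish, set the empty scoop down flat near where it started, and drew the clamp arm out to about 80 mm. I handed the job in at 18.5 s, still holding the arm there with the button squeezed in.

**Tipping:** the moves allow no tilt. I held the handle at 20 N, pressed the nose lip against the dish's far wall and lifted in an arc. That turned the scoop to about 59° nose-down in the pads.

**Last checks**
- **Spacers:** all six were seen on the dish floor right after tipping, in the wrist view. In the final side picture the colour mask found none there. The arm is probably in front of the dish, so I couldn't confirm them again.
- **Scoop:** the wrist view showed it empty and almost flat, with its rear 2–3 mm high, before I lowered it the rest of the way and let go. After release I checked it only by numbers: handle-to-lip length 94 mm, against 95.5 mm measured at the start.
- **Arm position:** the bar lines put the start at 21.6 mm, and the drawn distance was 58.2 mm, so about 79.8 mm. Estimates from the grip block and the button put the start at 22.4 and 22 mm, so the position is good to about 1 mm. The jaw's shift in the scene picture, 57.5 ± 2 mm, agrees. I couldn't see the 80 mm line directly, because the wrist camera doesn't cover it at that pose.
- **Button:** the finger opening read 28.7 mm. The gripper reads about 1 mm low, so this matches the 30 mm of a fully squeezed button. The steady pull of about 4.6 N matches the spring.

I used all 12 picture views before the end, so the final pose was checked by numbers only.

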